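Pin the specimen clamp shut and squeeze it

ROBOT

A 6-joint arm with a two-finger parallel gripper is mounted at the origin on the work surface. World frame = base frame: x ahead of the robot, y to its left, z up, the work surface at z = 0. Lengths are in mm, angles in degrees, forces in N, time in s.
With the tool pointing down it reaches from about 350 to 850 mm from the base axis. Payload 8.1 kg.
Tool frame: the origin (TCP) lies at the very end of the fingers, on their centre line; the grasp point (between the pads) lies 19 mm behind it (tcp_to_grasp is the distance from the TCP to the grasp point, in mm); z points along the fingers, x is the direction in which the jaws open and shut, and the axes are right-handed (so a half turn about z gives the same grasp; the last joint's range is limited). The gripper opens to 85 mm and grips with 20 to 120 N. Pads are 22 mm wide; open, the fingers measure 114 mm over their backs; the gripper's body (76 mm by 85 mm) begins 54 mm behind the grasp point. The pads swing forward as they close: fully open they stand 13 mm farther back than shut.
Start: joints at [-78.289, 7.471, 85.268, -0, 87.261, -4.893], TCP at [171.477, -574.979, 231.292] pointing down, gripper open.
Joint ranges: [-169.43, 169.43], [-51.17, 129.36], [1.28, 143.12], [-76.62, 256.62], [0, 156.53], [-152.29, 152.29]. Speed limits (degrees/s): [136.94, 136.94, 159.86, 180, 180, 180].

INTERFACE

Orientations are given as [roll, pitch, yaw] about the fixed x, y, z axes, in that order (R = Rz(yaw) Ry(pitch) Rx(roll)).
In Python, from bench import * gives the robot as it stands. The module is installed in compiled form; this text tells all that it offers.
- The arm moves only by the tool apply_moves, never from a script. Its argument "targets" is text: rows parted by semicolons, each of 7 numbers parted by spaces: the turn, a rotation vector about the tool's x, y, z in rad, then the shift along the tool's x, y, z in cm, then the finger opening in cm, from 0 to 8.54. A call has exactly 5 rows; each row is the pose to reach, as a shift and turn from the pose commanded when the call began, along the tool's axes at that moment; what a row does not reach only later rows make up. A row lasts 1/10 s, in which the tool goes at most 50 mm and 8.59 degrees, less where a joint would pass 70% of its speed; a pose out of reach is approached as far as the arm can. A call with a gripper value outside its range is refused whole. The fingers move at their own pace and stop on an object; "force" is the grip in N (left out, the last holds). Time passes only in rows, so rows that repeat a pose let the fingers close, or fill a call up. It gives the time, the measured TCP pose, the force and the opening at its end, in the units of the state.
- sense(): the state, without advancing time (a new reading comes with each control period).
- snapshot(name): name is "scene" or "side" or "wrist"; returns the picture (384x512x3 uint8, red, green, blue); there is no depth.
- camera_model(name): a dict with "fx", "fy", "cx", "cy" (pixels), "position" and "attitude" of the camera in the world; the wrist camera has in their place "T_tool_cam" (4x4, takes a point from camera to tool coordinates, whose origin is the TCP and whose axes are the tool frame's). Camera axes: x right, y up, looking along -z (the intrinsics and any distortion apply to the point x, -y, -z); pixel columns grow to the right and rows downward; lengths in mm; the calibration is good to about 2 mm. A picture is of the moment at which its call begins: read the wrist's pose just before it. camera_model takes no time and is no camera call.
- hand_in(): hands the job in, once; it reports no verdict.
Trained networks look in the newest picture that a camera, given by its name, has taken for a name from the list of things; names that differ only in an ending like _2 or _b are one class to them, and where a whole thing is asked for, a point or a joint stands for the part that bears it (a point fixed in the world has none). Each returns a list of dicts, best first, with "confidence" (0 to 1); they miss things now and then, are a little off and sometimes report something else, mostly with a low value. They report only what shows in the picture. A call takes as long as a camera call.
- recognise(camera, query): "at" ([row, column] in pixels, amid what is visible of it).
- place_of(camera, query): "at" ([row, column] in pixels: a listed point, or the origin of a listed thing).
The state is a dict: "time": time; "joint_pos": joint angles; "qd": joint speeds; "joint_efforts": joint torques, N m; "tool_pos": TCP position; "tcp_rot": TCP orientation; "ft_force": force on the tool from outside, world axes, zero at the start; "wrist_torque": the same for the moment, N m; "finger_gap": finger opening in mm.
Only numpy, scipy, OpenCV 4.12 (cv2) and the standard library are available. Lean on these libraries where they do the work, as an engineer would, in place of code of your own. Each camera call takes 0.05 s, during which the arm holds its last target. There are 200 camera calls.

TASK

Swing the open half of the green hinged clamp shut around the timber post, then take the pin with the green knob from the wooden rack and push it down through the aligned lug holes until its collar sits flush on the top lug. Then pinch the clamp's two yellow ears together from outside and finish while still holding them squeezed, so the halves stay pressed shut. Leave the other two pins and everything else on the bench where they are.

Things in the scene. Friction and masses are not known exactly. Their poses are not given: they have to be found in the camera images.
- clamp: Hinged collar clamp fixed to the bench: red base plate 190 x 130 x 10 mm, square timber post (50 mm, top at z = 88 mm) in its middle, two green half-collars round it (tops at 70 mm; shut, out to y = +-38 mm beside the post, +-23 mm at lugs and ears). Origin: centre of the plate's underside. Vertical hinge axis at x = +55 mm, y = 0; lugs at the -x end; fixed half at +y, swinging half at -y
- jaw (a joint): Angle of the swinging half about the vertical hinge (rad): 0 = shut against its stop, holes aligned; grows to 1.2 as it opens, its free end swinging towards the clamp's -y side. Stiff hinge (0.15 N m of friction): it stays where it is left and takes about 1 N at the ear to move
- moving_ear (a point): Yellow upright ear of the swinging half, 25 (its x) x 8 (its y) x 64 mm, from 36 to 100 mm above the bench. The point: middle of its length and thickness, 15 mm below its top. Outer face looks to its own -y. Its axes turn with the swinging half, parallel to the clamp's when shut; in these axes it is 160.5 mm in -x and 19 mm in -y from the hinge axis
- fixed_ear (a point): Yellow upright ear of the fixed half, 25 x 8 mm, from 22 to 100 mm above the bench, at x = -105.5 mm, y = +19 mm of the clamp. The point: middle of its length and thickness, 15 mm below its top. Outer face looks to +y. With the clamp shut the two ears face each other, 46 mm over their outer faces, 30 mm apart
- hole (a point): Centre of the mouth of the vertical pin hole, on the upper fixed lug, 70 mm above the bench, at x = -55 mm, y = 0 of the clamp; axes as the clamp's. 18 mm in diameter, through the upper fixed lug (z 58 to 70 mm), the swinging lug (36 to 56 mm, in line only when shut) and the lower fixed lug (22 to 34 mm); free below down to z = 10 mm
- rack: Wooden pin rack fixed to the bench, 165 (x) x 60 (y) x 64 mm high, with a row of three 24 mm holes right through along its x, 52 mm apart. Origin: centre of its underside. Each hole holds a pin hanging by its collar; which pin is where varies
- green_pin: The pin to use: steel shaft 14 mm in diameter, 56 mm long, with a tapered nose (8 mm); above it a collar 30 mm in diameter, 6 mm thick; above that a round green knob 20 mm in diameter, 40 mm high (whole length 102 mm, about 0.1 kg). Origin: tip of the nose, z up to the knob. The tip is 8 mm above the bench in the rack, 14 mm when fully home in the clamp
- green_pin_collar (a point): On the axis of the green pin, underside of its collar, 56 mm above the tip; it meets the hole's mouth when the pin is fully home
- red_pin: Pin with a red knob, shaft 20 mm (too thick for the clamp), otherwise like the green one; leave it in the rack. Origin at its tip
- blue_pin: Pin with a blue knob, shaft 10 mm (too thin for the clamp), otherwise like the green one; leave it in the rack. Origin at its tip
- tape_roll: Roll of grey tape lying flat, 100 mm across, 48 mm high; bystander. Origin: centre of its underside
- spanner: Steel spanner lying flat, 170 mm long; bystander. Origin under its middle
- offcut: Timber offcut, 60 x 160 x 38 mm high; bystander. Origin: centre of its underside
- glue_bottle: White bottle with an orange cap, 54 mm across, 130 mm high; bystander. Origin: centre of its underside
- weight: Brass weight, 60 mm across, 62 mm high; bystander. Origin: centre of its underside
- mug: Blue mug, 80 mm across, 90 mm high; bystander. Origin: centre of its underside

How it is judged:
By the outcome, as a careful person would: the job done as asked, in the order asked, and still so for the second after the job is handed in, while the arm keeps its last pose, push and grip.
It also fails if it takes over 66 s, if anything falls off the work surface, if the arm or the gripper's body presses on something with over 40 N, if the wrist force passes 120 N, or if a joint passes its speed limit or range.

## Working session

There is one attempt and no reset: what is moved stays moved. The work goes in short steps, Python scripts to look and compute and a tool call to move; the robot and the scene stay as the last step left them, time stands still between calls to the robot, and variables do not carry over. Pictures are saved under pics/ and viewed, about 8 in all and at most 12, crops included, and the job is handed in when it is done.

Besides the shell and the picture viewer there is one more tool, called by a JSON object that holds its "name" and its "arguments", one argument or row to a line. apply_moves: Moves the arm, as the interface text tells. Its arguments: {"type":"object","properties":{"targets":{"type":"string"},"force":{"type":"number"}},"required":["targets"]}

```bash
mkdir -p pics
cat > h.py <<'E'
from bench import *
import numpy as np, cv2
from scipy.spatial.transform import Rotation as R
E
python3 - <<'E'
from h import *
s=sense();print(s)
for n in ["scene","side","wrist"]:
    print(n,camera_model(n))
a=snapshot("scene");b=snapshot("side")
cv2.imwrite("pics/a.png",cv2.resize(a[:,:,::-1],(800,600)))
cv2.imwrite("pics/b.png",cv2.resize(b[:,:,::-1],(800,600)))
for c in ["scene","side"]:
    for q in ["clamp","moving_ear","fixed_ear","hole","rack","green_pin","green_pin_collar","red_pin","blue_pin","tape_roll","mug","glue_bottle","weight","offcut"]:
        r=place_of(c,q); print(c,q,[(np.round(d["at"],1).tolist(),round(d["confidence"],2)) for d in r[:2]])
E
```

```text
{'time': 0.0, 'joint_pos': array([-7.82887690e+01,  7.51293786e+00,  8.53309511e+01,  3.69042347e-04,
        8.72621433e+01, -4.89013725e+00]), 'qd': array([ 0.01426393, -0.02309492,  0.00466685,  0.00776255, -0.06300836,
        0.02925642]), 'joint_efforts': array([-6.33993786e-04, -5.69403434e+01, -5.00554812e+01, -4.21210198e-04,
        1.41408242e-02, -7.06241440e-05]), 'tool_pos': array([ 171.3651936 , -574.42104035,  230.25104296]), 'tcp_rot': array([-1.79990594e+02,  1.05614913e-01, -7.33986410e+01]), 'ft_force': array([ 1.07381331, -0.874366  ,  0.25516656]), 'wrist_torque': array([ 0.03627359, -0.03052452,  0.00129937]), 'finger_gap': 85.55284075631268}
scene {'fx': 488.4763341006483, 'fy': 488.4763341006483, 'cx': 259.2232425434568, 'cy': 191.36314457584066, 'position': array([ 954.1036814, -598.1530506,  993.8117841]), 'attitude': array([39.53005177, -0.37505948, 31.73428795])}
side {'fx': 419.4069266295385, 'fy': 419.4069266295385, 'cx': 253.64940252362783, 'cy': 182.21925198361507, 'position': array([358.70469343, 706.33958736, 816.75468263]), 'attitude': array([  43.
[... 1111 characters left out ...]
69.8], 0.42)]
scene weight [([317.8, 250.7], 0.62)]
scene offcut [([236.1, 338.8], 0.57)]
side clamp [([217.7, 243.5], 0.59)]
side moving_ear [([173.5, 285.9], 0.59)]
side fixed_ear [([218.9, 280.2], 0.69)]
side hole [([208.7, 263.9], 0.8)]
side rack [([141.8, 309.0], 0.94)]
side green_pin [([142.2, 308.3], 0.52), ([216.4, 240.1], 0.25)]
side green_pin_collar [([126.4, 311.2], 0.64)]
side red_pin [([139.4, 290.7], 0.62)]
side blue_pin [([175.7, 289.5], 0.67)]
side tape_roll [([310.6, 295.5], 0.75)]
side mug [([352.7, 229.4], 0.93), ([217.1, 241.6], 0.68)]
side glue_bottle [([287.3, 163.2], 0.57)]
side weight [([133.1, 241.2], 0.6), ([141.2, 308.5], 0.58)]
side offcut [([197.5, 181.2], 0.97)]
```

View pics/a.png

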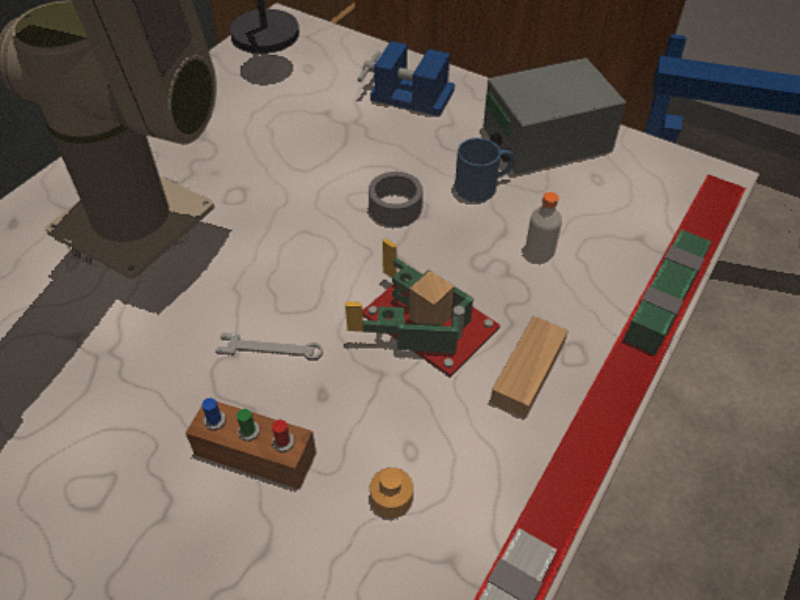

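View pics/b.png

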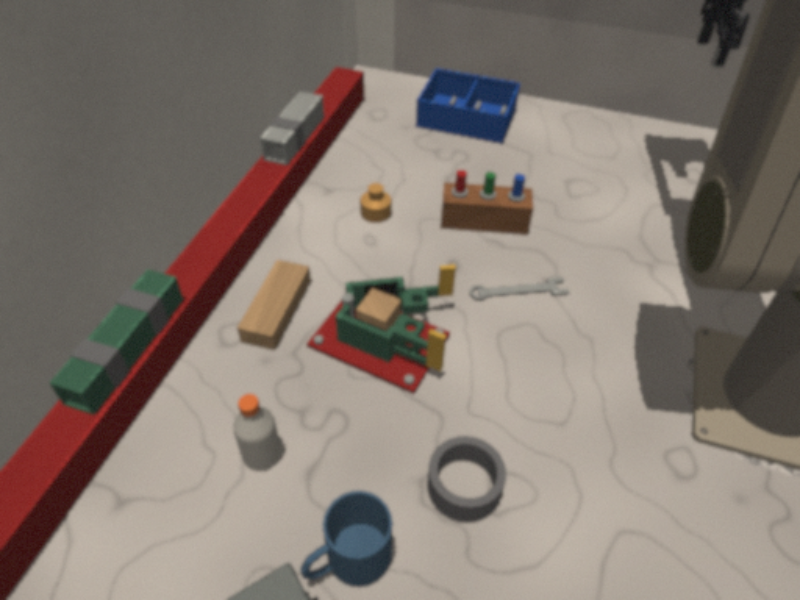

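```bash
cat >> h.py <<'E'
from scipy.optimize import least_squares
def cam(n,s=None):
    m=camera_model(n); 
    if n=="wrist":
        T=np.eye(4);T[:3,:3]=R.from_euler("xyz",s["tcp_rot"],degrees=True).as_matrix();T[:3,3]=s["tool_pos"]
        T=T@m["T_tool_cam"]
    else:
        T=np.eye(4);T[:3,:3]=R.from_euler("xyz",m["attitude"],degrees=True).as_matrix();T[:3,3]=m["position"]
    return m,T
def ray(n,at,s=None):
    m,T=cam(n,s); d=T[:3,:3]@np.array([(at[1]-m["cx"])/m["fx"],-(at[0]-m["cy"])/m["fy"],-1]);return T[:3,3],d
def onz(n,at,z,s=None):
    p,d=ray(n,at,s);return p+d*(z-p[2])/d[2]
def proj(n,P,s=None):
    m,T=cam(n,s);c=(np.atleast_2d(P)-T[:3,3])@T[:3,:3]
    return np.c_[m["cy"]-m["fy"]*c[:,1]/-c[:,2],m["cx"]+m["fx"]*c[:,0]/-c[:,2]]
E
python3 - <<'E'
from h import *
D={"clamp":([205.9,275],[217.7,243.5],0),"mov":([197.7,226.8],[173.5,285.9],85),"fix":([159.9,251],[218.9,280.2],85),"hole":([178.2,256.1],[208.7,263.9],70),
"rack":([290.3,161.6],[141.8,309],0),"green":([289.6,162.5],[142.2,308.3],8),"collar":([277.5,158.6],[126.4,311.2],64),"red":([295.6,185.2],[139.4,290.7],8),"blue":([281.8,142.7],None,8),
"tape":([132.7,252.7],[310.6,295.5],0),"mug":([121.7,302.1],[352.7,229.4],0),"glue":([162.6,346],[287.3,163.2],0),"weight":([317.8,250.7],[133.1,241.2],0),"off":([236.1,338.8],[197.5,181.2],0)}
for k,(a,b,z) in D.items():
    print(k,onz("scene",a,z).round(),b and onz("side",b,z).round())
E
```

```text
clamp [588.  83.   0.] [584.  84.   0.]
mov [509. -15.  85.] [509. -18.  85.]
fix [492. 120.  85.] [482. 125.  85.]
hole [529.  86.  70.] [529.  96.  70.]
rack [ 494. -260.    0.] [ 497. -254.   -0.]
green [ 498. -261.    8.] [ 497. -243.    8.]
collar [ 499. -262.   64.] [ 496. -247.   64.]
red [ 550. -246.    8.] [ 550. -237.    8.]
blue [ 448. -269.    8.] None
tape [395. 282.   0.] [398. 283.   0.]
mug [495. 401.   0.] [497. 409.   0.]
glue [678. 319.   0.] [683. 324.   0.]
weight [ 700. -210.    0.] [ 701. -225.    0.]
off [769.  85.   0.] [760.  74.   0.]
```

The scene shows the clamp open, with its yellow ears at about (390,258) fixed and (354,316) moving. The rack is at about (250,440), green pin in the middle. The side view agrees. I'm moving over the clamp for a closer look.

{"name": "apply_moves", "arguments": {
  "targets": "0 0 0 -3.4 -3.6 0 8.5; 0 0 0 -6.8 -7.2 0 8.5; 0 0 0 -10.2 -10.9 0 8.5; 0 0 0 -13.6 -14.5 0 8.5; 0 0 0 -17 -18.1 0 8.5"
}}

```text
time: 2.0
tool_pos: [297.0, -358.6, 231.4]
tcp_rot: [-180.0, -0.0, -73.4]
ft_force: [0.7, -1.1, 0.2]
finger_gap: 84.9
```

{"name": "apply_moves", "arguments": {
  "targets": "0 0 0 -3.4 -3.6 0 8.5; 0 0 0 -6.8 -7.2 0 8.5; 0 0 0 -10.2 -10.9 0 8.5; 0 0 0 -13.6 -14.5 0 8.5; 0 0 0 -17 -18.1 0 8.5"
}}

```text
time: 2.5
tool_pos: [422.0, -143.9, 231.7]
tcp_rot: [-179.9, -0.1, -73.4]
ft_force: [2.3, -0.5, 0.7]
finger_gap: 84.8
```

{"name": "apply_moves", "arguments": {
  "targets": "0 0 0.1 -3.4 -3.6 0 0; 0 0 0.2 -6.8 -7.2 0 0; 0 0 0.3 -10.2 -10.8 0 0; 0 0 0.4 -13.4 -14.4 0 0; 0 0 0.464 -16.3 -17.3 0 0"
}}

```text
time: 3.0
tool_pos: [541.4, 62.4, 231.4]
tcp_rot: [-180.0, 0.0, -100.2]
ft_force: [-0.0, 0.4, 0.8]
finger_gap: 12.1
```

{"name": "apply_moves", "arguments": {
  "targets": "0 0 0 0 0 0 0; 0 0 0 0 0 0 0; 0 0 0 0 0 0 0; 0 0 0 0 0 0 0; 0 0 0 0 0 0 0"
}}

```text
time: 3.5
tool_pos: [540.3, 58.8, 231.6]
tcp_rot: [-180.0, -0.0, -100.1]
ft_force: [0.7, 0.2, 0.3]
finger_gap: 0.2
```

```bash
cat >> h.py <<'E'
def clampmodel(p):
    x,y,yaw,j=p; c,s=np.cos(yaw),np.sin(yaw); Rz=np.array([[c,-s],[s,c]]); cj,sj=np.cos(j),np.sin(j); Rj=np.array([[cj,-sj],[sj,cj]])
    W=lambda q,z:np.r_[Rz@np.array(q)+[x,y],z]
    return {"clamp":W([0,0],0),"fixed_ear":W([-105.5,19],85),"hole":W([-55,0],70),"moving_ear":W(np.array([55,0])+Rj@[-160.5,-19],85)}
E
python3 - <<'E'
from h import *
s=sense();a=snapshot("wrist");im=cv2.cvtColor(a,cv2.COLOR_RGB2BGR)
obs=[("scene","fixed_ear",[159.9,251],.3),("scene","hole",[178.2,256.1],.5),("scene","moving_ear",[197.7,226.8],.5),("side","fixed_ear",[218.9,280.2],.3),("side","hole",[208.7,263.9],.3),("side","moving_ear",[173.5,285.9],.5)]
for q in ["clamp","moving_ear","fixed_ear","hole"]:
    r=place_of("wrist",q)
    print(q,[(np.round(d["at"],1),round(d["confidence"],2)) for d in r])
    if r: obs.append(("wrist",q,r[0]["at"],1.))
f=lambda p:np.concatenate([w*(proj(c,clampmodel(p)[q],s)[0]-at) for c,q,at,w in obs])
o=least_squares(f,[586,84,-.17,.66],loss="soft_l1",x_scale=[10,10,.1,.1])
print(o.x,np.degrees(o.x[2:]));print(f(o.x).reshape(-1,2).round(1))
for k,v in clampmodel(o.x).items():
    r,c=proj("wrist",v,s)[0];print(k,v.round(1));cv2.circle(im,(int(c),int(r)),3,(255,0,255),1)
v=o.x; 
for q in [(-95,-65),(95,-65),(95,65),(-95,65)]:
    c_,s_=np.cos(v[2]),np.sin(v[2]);r,c=proj("wrist",[v[0]+c_*q[0]-s_*q[1],v[1]+s_*q[0]+c_*q[1],10],s)[0];cv2.drawMarker(im,(int(c),int(r)),(255,0,0))
cv2.imwrite("pics/c.png",cv2.resize(im,(800,600)))
E
```

```text
clamp [(array([133.8, 225.2]), 0.57)]
moving_ear [(array([199. , 327.6]), 0.82), (array([136.4, 227.5]), 0.25)]
fixed_ear []
hole [(array([192.6, 223. ]), 0.77)]
[ 5.85399248e+02  8.77658785e+01 -1.65872934e-01  6.68175882e-01] [-9.50381907 38.28365801]
[[-0.6 -0.5]
 [-1.3  1.5]
 [-0.1 -0.3]
 [-0.2 -0.3]
 [-0.  -0.3]
 [ 0.4 -0. ]
 [ 4.1  1.7]
 [-0.5 -0.3]
 [-0.5 -0.1]]
clamp [585.4  87.8   0. ]
fixed_ear [484.5 123.9  85. ]
hole [531.2  96.8  70. ]
moving_ear [508.1 -15.2  85. ]
```

View pics/c.png

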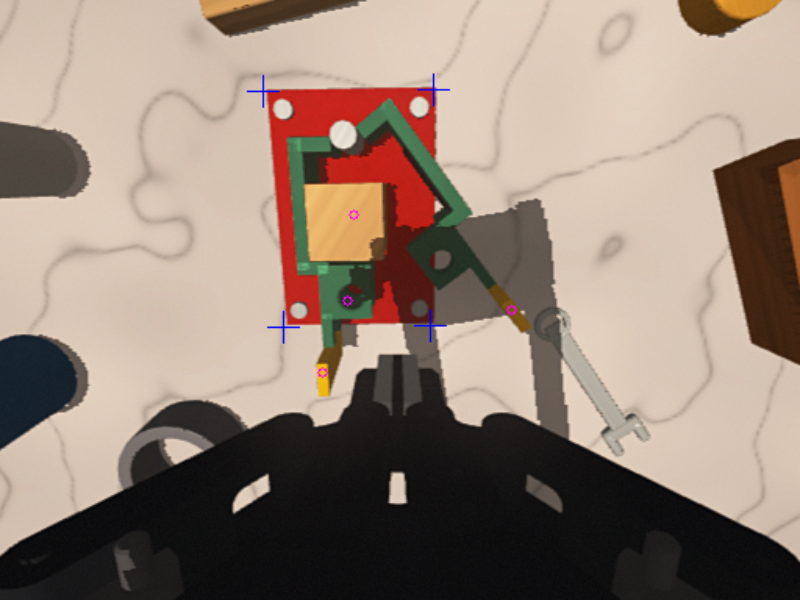

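The overlay fits to about 3 mm: the red plate's real corners lie at (267,91), (437,88), (435,323) and (288,324), some 4 px right of my blue marks. I'll refine the pose with these corners and plan the closing sweep.

```bash
cat >> h.py <<'E'
def C2W(p,q,z=0): 
    c,s=np.cos(p[2]),np.sin(p[2]); return np.array([p[0]+c*q[0]-s*q[1],p[1]+s*q[0]+c*q[1],z])
def shift(s,P,yaw=None):
    r=R.from_euler("xyz",s["tcp_rot"],degrees=True); d=r.inv().apply(np.array(P)-s["tool_pos"])/10
    out=[d.round(2).tolist()]
    if yaw is not None: out.append((r.inv()*R.from_euler("xyz",[180,0,yaw],degrees=True)).as_rotvec().round(3).tolist())
    return out
E
python3 - <<'E'
from h import *
s=sense()
cor=[((95,65),(267,91)),((95,-65),(437,88)),((-95,-65),(435,323)),((-95,65),(288,324))]
f=lambda p:np.concatenate([proj("wrist",C2W(p,q,10),s)[0]-np.array([c[1],c[0]])/1.5625 for q,c in cor]+[proj("wrist",clampmodel(p)["hole"],s)[0]-[190.5,225],proj("wrist",clampmodel(p)["moving_ear"],s)[0]-[199,327.6]])
o=least_squares(f,[586,86,-.166,.66],x_scale=[10,10,.1,.1]);p=o.x;print(p,f(p).round(1))
np.save("clamp.npy",p)
for k,v in clampmodel(p).items(): print(k,v.round(1))
for j,m in [(p[3],18),(p[3],5),(.5,0),(.4,0),(.3,0),(.2,0),(.1,0),(.05,0),(0,3),(0,0)]:
    e=clampmodel([*p[:3],j])["moving_ear"];h=4+14.5*np.cos(j)+11*np.sin(j)+m;a=p[2]+j
    P=e+np.array([np.sin(a),-np.cos(a),0])*h;P[2]=68
    print(round(j,2),m,P.round(1),shift(s,P,np.degrees(p[2])-90))
E
```

```text
[ 5.86277681e+02  8.56582700e+01 -1.59980925e-01  6.46118772e-01] [-0.9 -0.2 -0.8  0.   0.4 -0.1  1.1 -0.5  0.5  0.5  0.1  0.1]
clamp [586.3  85.7   0. ]
fixed_ear [485.2 121.2  85. ]
hole [532.   94.4  70. ]
moving_ear [507.5 -14.9  85. ]
0.65 18 [526.3 -50.4  68. ] [[11.08, -0.52, 16.34], [-0.0, 0.0, -0.015]]
0.65 5 [520.3 -38.9  68. ] [[10.05, 0.28, 16.34], [-0.0, 0.0, -0.015]]
0.5 0 [502.9 -15.3  68. ] [[8.03, 2.39, 16.34], [-0.0, 0.0, -0.015]]
0.4 0 [494.3  -0.7  68. ] [[6.74, 3.49, 16.34], [-0.0, 0.0, -0.015]]
0.3 0 [487.2  14.8  68. ] [[5.34, 4.46, 16.34], [-0.0, 0.0, -0.015]]
0.2 0 [481.8  31.1  68. ] [[3.82, 5.28, 16.34], [-0.0, 0.0, -0.015]]
0.1 0 [478.1  48.1  68. ] [[2.22, 5.94, 16.34], [-0.0, 0.0, -0.015]]
0.05 0 [476.9  56.7  68. ] [[1.39, 6.21, 16.34], [-0.0, 0.0, -0.015]]
0 3 [475.7  62.5  68. ] [[0.84, 6.43, 16.34], [-0.0, 0.0, -0.015]]
0 0 [476.2  65.4  68. ] [[0.54, 6.43, 16.34], [-0.0, 0.0, -0.015]]
```

{"name": "apply_moves", "arguments": {
  "targets": "0 0 -0.015 4 -0.2 0 0; 0 0 -0.015 8 -0.4 0 0; 0 0 -0.015 11.1 -0.5 2 0; 0 0 -0.015 11.1 -0.5 6 0; 0 0 -0.015 11.1 -0.5 10 0"
}}

```text
time: 4.25
tool_pos: [526.9, -51.7, 131.4]
tcp_rot: [-179.8, -0.0, -99.2]
ft_force: [0.3, 0.2, -0.4]
finger_gap: 0.2
```

{"name": "apply_moves", "arguments": {
  "targets": "0 0 0 0 0 3 0; 0 0 0 0 0 6 0; 0 0 0 0 0 6.3 0; 0 0 0 -0.5 0.4 6.3 0; 0 0 0 -1 0.8 6.3 0"
}}

```text
time: 4.75
tool_pos: [520.9, -39.0, 70.2]
tcp_rot: [-179.9, 0.0, -99.1]
ft_force: [0.6, -0.3, 0.2]
finger_gap: -0.1
```

{"name": "apply_moves", "arguments": {
  "targets": "0 0 0 -1 1 0 0; 0 0 0 -2 2.1 0 0; 0 0 0 -2.7 2.7 0 0; 0 0 0 -3.3 3.2 0 0; 0 0 0 -4.1 3.7 0 0"
}}

```text
time: 5.25
tool_pos: [489.6, 7.9, 68.7]
tcp_rot: [-180.0, -0.0, -99.1]
ft_force: [0.4, -0.3, 1.0]
finger_gap: 0.0
```

Run:
```python
from h import *
p=np.load("clamp.npy");s=sense();print(s["tool_pos"],s["tcp_rot"],s["ft_force"])
for j,m in [(.3,0),(.2,0),(.1,0),(.05,0),(0,3),(0,0)]:
    e=clampmodel([*p[:3],j])["moving_ear"];h=4+14.5*np.cos(j)+11*np.sin(j)+m;a=p[2]+j
    P=e+np.array([np.sin(a),-np.cos(a),0])*h;P[2]=68
    print(round(j,2),m,P.round(1),shift(s,P,np.degrees(p[2])-90))
a=snapshot("scene");cv2.imwrite("pics/d.png",cv2.resize(a[100:260,150:364,::-1],(800,600)))
```

```text
[489.58375599   7.85269572  68.65415332] [-1.79956112e+02 -6.32672901e-03 -9.91048735e+01] [ 0.42993502 -0.34033419  0.97081928]
0.3 0 [487.2  14.8  68. ] [[-0.65, 0.34, 0.07], [-0.001, -0.0, 0.001]]
0.2 0 [481.8  31.1  68. ] [[-2.17, 1.14, 0.06], [-0.001, -0.0, 0.001]]
0.1 0 [478.1  48.1  68. ] [[-3.79, 1.77, 0.06], [-0.001, -0.0, 0.001]]
0.05 0 [476.9  56.7  68. ] [[-4.62, 2.03, 0.06], [-0.001, -0.0, 0.001]]
0 3 [475.7  62.5  68. ] [[-5.17, 2.24, 0.06], [-0.001, -0.0, 0.001]]
0 0 [476.2  65.4  68. ] [[-5.47, 2.24, 0.06], [-0.001, -0.0, 0.001]]
```

View pics/d.png

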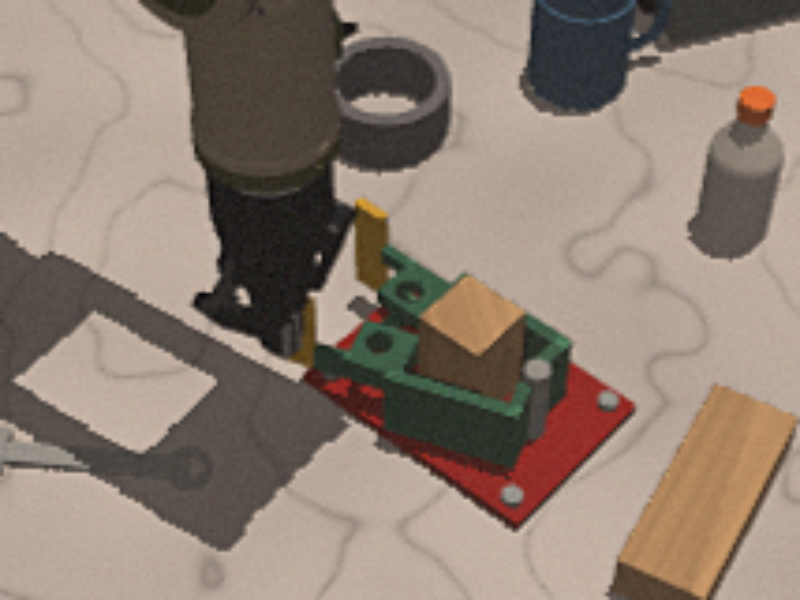

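The clamp is swinging shut: the finger is against the moving ear at (300,330), and nothing else is touched. I'll carry on slowly to the stop.

{"name": "apply_moves", "arguments": {
  "targets": "0 0 0 -1.1 0.6 0 0; 0 0 0 -2.2 1.1 0 0; 0 0 0 -3.2 1.5 0 0; 0 0 0 -4 1.8 0 0; 0 0 0 -4.6 2 0 0"
}}

```text
time: 5.8
tool_pos: [477.1, 56.7, 68.2]
tcp_rot: [180.0, -0.0, -99.1]
ft_force: [0.7, -1.1, 0.7]
finger_gap: 0.0
```

{"name": "apply_moves", "arguments": {
  "targets": "0 0 0 -0.2 0 0 0; 0 0 0 -0.4 0.1 0 0; 0 0 0 -0.5 0.1 0 0; 0 0 0 -0.6 0.1 0 0; 0 0 0 -0.6 0.1 0 0"
}}

```text
time: 6.3
tool_pos: [477.2, 61.8, 68.2]
tcp_rot: [180.0, 0.0, -99.1]
ft_force: [-0.0, -1.1, 0.2]
finger_gap: -0.0
```

{"name": "apply_moves", "arguments": {
  "targets": "0 0 0 -0.1 0 0 0; 0 0 0 -0.1 0 0 0; 0 0 0 -0.15 0 0 0; 0 0 0 -0.2 0 0 0; 0 0 0 -0.2 0 0 0"
}}

```text
time: 6.8
tool_pos: [477.6, 63.9, 68.3]
tcp_rot: [180.0, 0.0, -99.1]
ft_force: [-0.6, -1.1, -0.2]
finger_gap: 0.0
```

{"name": "apply_moves", "arguments": {
  "targets": "0 0 0 -0.05 0 0 0; 0 0 0 -0.1 0 0 0; 0 0 0 -0.1 0 0 0; 0 0 0 -0.15 0 0 0; 0 0 0 -0.15 0 0 0"
}}

```text
time: 7.3
tool_pos: [477.8, 65.4, 68.3]
tcp_rot: [180.0, 0.0, -99.1]
ft_force: [-0.8, -0.2, 0.1]
finger_gap: 0.1
```

{"name": "apply_moves", "arguments": {
  "targets": "0 0 0 -0.05 0 0 0; 0 0 0 -0.05 0 0 0; 0 0 0 -0.1 0 0 0; 0 0 0 -0.1 0 0 0; 0 0 0 -0.1 0 0 0"
}}

```text
time: 7.8
tool_pos: [477.9, 65.7, 68.3]
tcp_rot: [180.0, -0.1, -99.1]
ft_force: [-1.9, -6.7, 0.6]
finger_gap: 0.0
```

It stopped firmly at the predicted shut position (6.7 N). I'm backing off, then going to the rack.

{"name": "apply_moves", "arguments": {
  "targets": "0 0 0 1.5 0 0 0; 0 0 0 3 0 0 0; 0 0 0 3 0 -5 0; 0 0 0 3 0 -10 0; 0 0 0 3 0 -14 0"
}}

```text
time: 8.3
tool_pos: [473.8, 36.9, 211.3]
tcp_rot: [-179.9, 0.1, -99.1]
ft_force: [0.6, 0.2, -0.0]
finger_gap: 0.3
```

{"name": "apply_moves", "arguments": {
  "targets": "0 0 0 4.9 -1 0 6; 0 0 0 9.8 -2 0 6; 0 0 0 14.6 -3 0 6; 0 0 0 19.4 -4 0 6; 0 0 -0.1 24.2 -5 0 6"
}}

```text
time: 8.8
tool_pos: [484.5, -212.0, 208.7]
tcp_rot: [-179.9, 0.0, -93.3]
ft_force: [0.5, 0.1, 0.1]
finger_gap: 60.4
```

{"name": "apply_moves", "arguments": {
  "targets": "0 0 -0.13 3.6 -1 0 6; 0 0 -0.27 3.6 -1 0 6; 0 0 -0.27 3.6 -1 0 6; 0 0 -0.27 3.6 -1 0 6; 0 0 -0.27 3.6 -1 0 6"
}}

```text
time: 9.3
tool_pos: [492.3, -245.8, 208.4]
tcp_rot: [-180.0, 0.0, -78.0]
ft_force: [-0.5, 0.3, -0.2]
finger_gap: 60.4
```

Run:
```python
from h import *
s=sense();a=snapshot("wrist");im=cv2.cvtColor(a,cv2.COLOR_RGB2BGR);print(s["tool_pos"],s["tcp_rot"])
for q,z in [("green_pin",8),("green_pin_collar",64),("red_pin",8),("blue_pin",8),("rack",0)]:
    r=place_of("wrist",q)
    for d in r[:2]: print(q,np.round(d["at"],1),round(d["confidence"],2),onz("wrist",d["at"],z,s).round(1))
r=recognise("wrist","green_pin");print(r)
hsv=cv2.cvtColor(im,cv2.COLOR_BGR2HSV)
m=cv2.inRange(hsv,(45,90,40),(85,255,255));n,l,st,ce=cv2.connectedComponentsWithStats(m)
for i in range(1,n):
    if st[i,4]>60: print(st[i],ce[i])
cv2.imwrite("pics/e.png",cv2.resize(im,(800,600)))
snapshot("scene")
for q in ["jaw","moving_ear","fixed_ear"]:
    for d in place_of("scene",q): print(q,d, onz("scene",d["at"],85))
```

```text
[ 492.28590746 -245.80755578  208.39897387] [-1.79979621e+02  4.22911335e-03 -7.80441206e+01]
green_pin [169.2 262.2] 0.85 [ 497.8 -254.2    8. ]
green_pin_collar [183.1 269.1] 0.58 [ 494.6 -260.7   64. ]
red_pin [126.7 264.3] 0.69 [ 548.6 -245.5    8. ]
red_pin [166.3 261.8] 0.58 [ 501.3 -252.9    8. ]
blue_pin [209.3 263.3] 0.64 [ 446.6 -266.9    8. ]
blue_pin [213.  131.8] 0.36 [ 406.2 -100.5    8. ]
rack [164.9 262.2] 0.58 [ 501.8 -253.5    0. ]
[{'at': [181.8, 267.0], 'confidence': 0.7}]
[258 173  21  29 491] [267.51731161 187.04887984]Traceback (most recent call last):
  File "<stdin>", line 14, in <module>
ValueError: it knows: blue_pin, clamp, fixed_ear, glue_bottle, green_pin, green_pin_collar, hole, moving_ear, mug, offcut, rack, red_pin, spanner, tape_roll, weight
```

View pics/e.png

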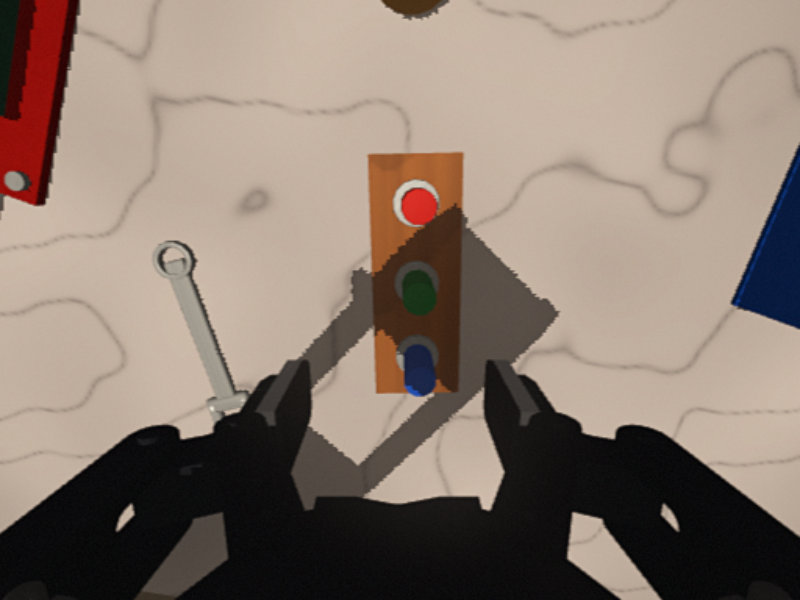

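The picture shows red, green and blue pins in a row at (418,205), (419,290) and (419,368), parallel to the pads' width. The green knob top is at about (419,297), its collar at (417,285).

Run:
```python
from h import *
s=sense()
print(onz("wrist",[297/1.5625,419/1.5625],110,s),onz("wrist",[284.5/1.5625,417/1.5625],69,s),onz("wrist",[187,267.5],92,s))
# knob silhouette: bounding box rows 173-202 cols 258-279; fit axis
f=lambda p:[(lambda q:q[:,0].min()-173)(proj("wrist",C,s)) for C in [np.array([[p[0]+10*np.cos(t),p[1]+10*np.sin(t),70] for t in np.linspace(0,6.28,40)])]]+[(lambda q:q[:,0].max()-202)(proj("wrist",np.array([[p[0]+10*np.cos(t),p[1]+10*np.sin(t),110] for t in np.linspace(0,6.28,40)]),s)),(lambda q:q[:,1].mean()-268.2)(proj("wrist",np.array([[p[0],p[1],105]]),s))]
o=least_squares(f,[497,-256],x_scale=[10,10]);print(o.x,o.fun)
print(shift(s,[*o.x,73]))
```

```text
[ 498.20982748 -257.24991065  110.        ] [ 496.14380268 -258.40677197   69.        ] [ 496.59159467 -257.87012102   92.        ]
[ 496.56516142 -257.91238596] [-6.96609044e-01  6.34220812e-01 -2.12046264e-05]
[[1.21, -0.19, 13.54]]
```

{"name": "apply_moves", "arguments": {
  "targets": "0 0 0 1.25 -0.2 3 6; 0 0 0 1.25 -0.2 6 6; 0 0 0 1.25 -0.2 9 6; 0 0 0 1.25 -0.2 12 6; 0 0 0 1.25 -0.2 13.5 6"
}}

```text
time: 10.2
tool_pos: [495.0, -257.4, 70.2]
tcp_rot: [179.8, 0.2, -77.9]
ft_force: [0.1, 0.1, -0.6]
finger_gap: 59.8
```

{"name": "apply_moves", "arguments": {
  "targets": "0 0 0 0 0 0 6; 0 0 0 0 0 0 4; 0 0 0 0 0 0 2.5; 0 0 0 0 0 0 1.5; 0 0 0 0 0 0 1",
  "force": 50
}}

```text
time: 10.7
tool_pos: [498.0, -259.2, 75.5]
tcp_rot: [-179.9, -0.1, -77.9]
ft_force: [-0.8, 0.9, 7.0]
finger_gap: 18.8
```

{"name": "apply_moves", "arguments": {
  "targets": "0 0 0 0 0 0 1; 0 0 0 0 0 0 1; 0 0 0 0 0 -0.3 1; 0 0 0 0 0 -0.6 1; 0 0 0 0 0 -1 1"
}}

```text
time: 11.2
tool_pos: [496.5, -258.4, 83.4]
tcp_rot: [180.0, 0.0, -77.9]
ft_force: [0.0, -0.2, -1.1]
finger_gap: 18.8
```

{"name": "apply_moves", "arguments": {
  "targets": "0 0 0 0 0 -3 1; 0 0 0 0 0 -6 1; 0 0 0 0 0 -9 1; 0 0 0 -2 -0.6 -11 1; 0 0 0 -5.8 -1.9 -11.2 1"
}}

```text
time: 11.7
tool_pos: [504.6, -200.0, 199.6]
tcp_rot: [-179.7, -0.3, -78.1]
ft_force: [1.2, 0.1, -1.8]
finger_gap: 18.7
```

{"name": "apply_moves", "arguments": {
  "targets": "0 0 0 -4.5 -1.4 0 1; 0 0 0 -9 -2.9 0 1; 0 0 0 -13.5 -4.3 0 1; 0 0 0 -18 -5.8 0 1; 0 0 0 -22.5 -7.2 0 1"
}}

```text
time: 12.2
tool_pos: [526.3, 39.2, 195.6]
tcp_rot: [-180.0, -0.0, -77.9]
ft_force: [1.1, -0.5, -0.8]
finger_gap: 18.6
```

{"name": "apply_moves", "arguments": {
  "targets": "0 0 0.09 -2.8 -0.9 0 1; 0 0 0.18 -5.5 -1.8 0 1; 0 0 0.27 -5.5 -1.8 0 1; 0 0 0.372 -5.5 -1.8 0 1; 0 0 0.372 -5.5 -1.8 0 1"
}}

```text
time: 12.7
tool_pos: [532.4, 95.2, 195.3]
tcp_rot: [180.0, -0.0, -99.3]
ft_force: [0.6, -0.3, -1.3]
finger_gap: 18.7
```

Run:
```python
from h import *
p=np.load("clamp.npy")
s=sense();print(s["tool_pos"],s["tcp_rot"],s["ft_force"],s["finger_gap"])
for c in ["wrist","scene","side"]:
    im=snapshot(c)[:,:,::-1].copy()
    for q in ["hole","green_pin_collar","green_pin","moving_ear","fixed_ear"]:
        for d in place_of(c,q)[:1]: print(c,q,np.round(d["at"],1),round(d["confidence"],2))
    if c=="wrist": w=im
    else:
        print(c,"pred hole",proj(c,clampmodel([*p[:3],0])["hole"]),"pred mov",proj(c,clampmodel([*p[:3],0])["moving_ear"]),"pred tip,collar under TCP",proj(c,[[*s["tool_pos"][:2],s["tool_pos"][2]-66.5],[*s["tool_pos"][:2],s["tool_pos"][2]-10.5]]).round(1).tolist())
    if c=="scene": sc=im
    if c=="side": si=im
t=np.hstack([cv2.resize(sc[90:240,170:320],(400,400),interpolation=2),cv2.resize(si[120:270,190:340],(400,400),interpolation=2)])
cv2.imwrite("pics/f.png",t); cv2.imwrite("pics/g.png",cv2.resize(w,(800,600)))
print("wrist pred hole",proj("wrist",clampmodel([*p[:3],0])["hole"],s)*1.5625)
```

```text
[532.37100512  95.22350606 195.34682789] [ 1.79988637e+02 -4.50042630e-03 -9.92873430e+01] [ 0.57044504 -0.28981319 -1.26693817] 18.660787199077053
wrist hole [186.  254.5] 0.59
wrist green_pin_collar [233.2 254.4] 0.97
wrist green_pin [202.5 254.1] 0.87
scene hole [177.2 260.6] 0.96
scene green_pin_collar [122.6 305.1] 0.72
scene green_pin [163.1 257.5] 0.6
scene moving_ear [167.1 238.1] 0.62
scene fixed_ear [161.2 250.4] 0.68
scene pred hole [[176.43048225 258.91231716]] pred mov [[166.81815867 238.83368282]] pred tip,collar under TCP [[160.3, 259.4], [143.8, 259.5]]
side green_pin_collar [178.4 260.3] 0.74
side green_pin [195.3 266.7] 0.63
side moving_ear [209.8 285.7] 0.84
side fixed_ear [216.3 280.6] 0.71
side pred hole [[207.8229428  262.85180472]] pred mov [[206.03979159 286.37425347]] pred tip,collar under TCP [[190.9, 263.3], [173.1, 264.1]]
wrist pred hole [[291.6218689  399.21749187]]
```

View pics/f.png

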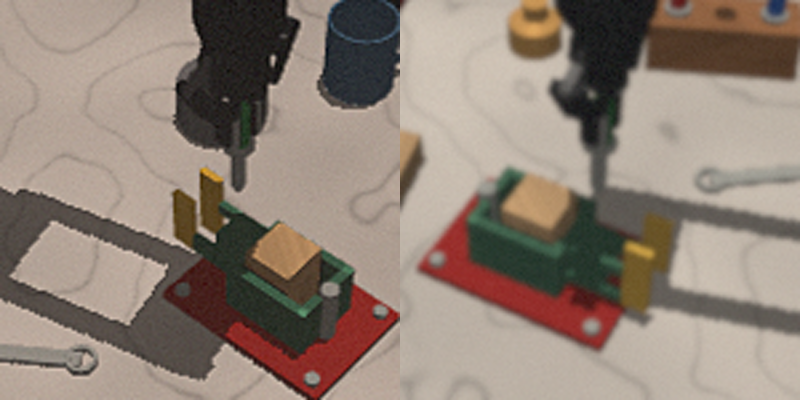

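View pics/g.png

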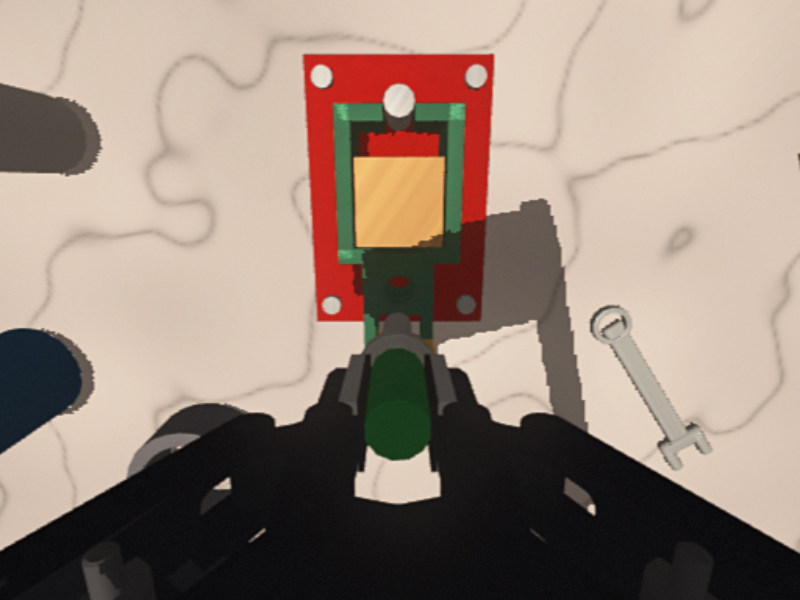

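The clamp is shut with its ears facing each other, and the pin hangs vertically under the gripper. The hole shows at about (400,287) in the wrist view and the pin nose at about (397,316). I'll refit the hole using the plate corners (304,54), (493,55), (481,321) and (317,321).

Run:
```python
from h import *
p0=np.load("clamp.npy");s=sense()
cor=[((95,65),(304,54)),((95,-65),(493,55)),((-95,-65),(481,321)),((-95,65),(317,321))]
post=[((25,25),(354,157)),((25,-25),(444,157)),((-25,-25),(442,247)),((-25,25),(355,247))]
W=lambda P:proj("wrist",P,s)[0]*1.5625
f=lambda p:np.concatenate([W(C2W(p,q,10))-c[::-1] for q,c in cor]+[W(C2W(p,q,88))-c[::-1] for q,c in post]+[W(C2W(p,(-55,0),70))-[287.5,400]])
o=least_squares(f,p0[:3],x_scale=[10,10,.1]);p=o.x;print(p,"\n",f(p).round(1).reshape(-1,2).tolist())
h=C2W(p,(-55,0),70);print("hole",h);np.save("clamp2.npy",p)
t=s["tool_pos"]
# pin silhouettes if under TCP with collar underside at TCP-dz
y=R.from_euler("xyz",s["tcp_rot"],degrees=True).as_matrix()[:,1]
for dz in (9,11,13):
  for py in (-3,0,3):
    a=t+y*py
    print(dz,py,"nose far edge",W(a-y*7+[0,0,-dz-48]).round(1),"tip",W(a+[0,0,-dz-56]).round(1),"collar top far",W(a-y*15+[0,0,-dz+6]).round(1),"collar low far",W(a-y*15+[0,0,-dz]).round(1),"knob top near",W(a+y*10+[0,0,-dz+46]).round(1))
print(shift(s,[*h[:2],t[2]],np.degrees(p[2])-90))
```

```text
[ 5.87016169e+02  8.53956526e+01 -1.59819921e-01] 
 [[-0.8, -1.9], [-2.1, 2.1], [0.4, -0.1], [0.6, -0.6], [-0.9, -0.9], [-1.0, 1.0], [0.7, 0.6], [0.8, 0.6], [3.3, -1.1]]
hole [532.71709138  94.14837596  70.        ]
9 -3 nose far edge [305.8 398.2] tip [314.9 398.1] collar top far [326.3 398.5] collar low far [321.  398.5] knob top near [457.8 398.9]
9 0 nose far edge [311.9 398.2] tip [320.6 398.1] collar top far [334.3 398.5] collar low far [328.8 398.5] knob top near [467.1 398.9]
9 3 nose far edge [317.8 398.1] tip [326.3 398.1] collar top far [342.3 398.5] collar low far [336.5 398.5] knob top near [476.2 398.9]
11 -3 nose far edge [304.7 398.1] tip [313.7 398.1] collar top far [324.5 398.5] collar low far [319.3 398.5] knob top near [453.4 398.9]
11 0 nose far edge [310.7 398.1] tip [319.4 398.1] collar top far [332.4 398.5] collar low far [327.  398.5] knob top near [462.6 398.9]
11 3 nose far edge [316.6 398.1] tip [325.1 398.1] collar top far [340.3 398.5] collar low far [334.7 398.5] knob top near [471.7 398.9]
13 -3 nose far edge [303.5 398.1] tip [312.6 398.1] collar top far [322.7 398.5] collar low far [317.7 398.5] knob top near [449.2 398.9]
13 0 nose far edge [309.5 398.1] tip [318.2 398.1] collar top far [330.6 398.5] collar low far [325.3 398.5] knob top near [458.3 398.9]
13 3 nose far edge [315.4 398.1] tip [323.8 398.1] collar top far [338.4 398.5] collar low far [332.9 398.4] knob top near [467.2 398.8]
[[0.07, -0.03, -0.0], [0.0, 0.0, -0.001]]
```

Run:
```python
import cv2
a=cv2.imread("pics/g.png");cv2.imwrite("pics/g2.png",cv2.resize(a[250:480,310:490],(600,766),interpolation=cv2.INTER_CUBIC)[:600])
```

```text
(no output)
```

View pics/g2.png

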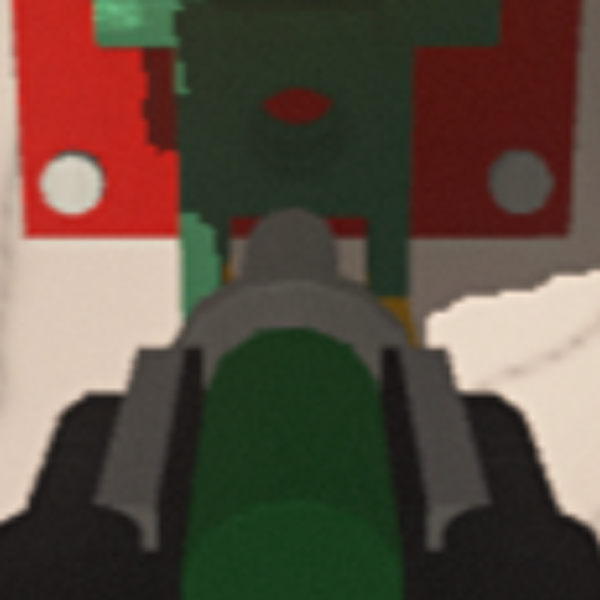

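The zoom shows the nose at (292,208) and the hole centred at about (298,128): the pin needs roughly 1 mm in +x and −1.2 mm in y. Lowering it now.

{"name": "apply_moves", "arguments": {
  "targets": "0 0 0 0.1 -0.12 1 1; 0 0 0 0.1 -0.12 2.5 1; 0 0 0 0.1 -0.12 4 1; 0 0 0 0.1 -0.12 5 1; 0 0 0 0.1 -0.12 5.3 1"
}}

```text
time: 14.1
tool_pos: [532.0, 93.5, 139.6]
tcp_rot: [179.8, -0.1, -99.2]
ft_force: [-0.8, -0.7, -0.8]
finger_gap: 18.7
```

{"name": "apply_moves", "arguments": {
  "targets": "0 0 0 0 0 0.2 1; 0 0 0 0 0 0.4 1; 0 0 0 0 0 0.6 1; 0 0 0 0 0 0.8 1; 0 0 0 0 0 0.9 1"
}}

```text
time: 14.6
tool_pos: [533.7, 93.7, 133.4]
tcp_rot: [-180.0, 0.0, -99.2]
ft_force: [-0.3, -0.5, -0.3]
finger_gap: 18.9
```

{"name": "apply_moves", "arguments": {
  "targets": "0 0 0 0 0 0.2 1; 0 0 0 0 0 0.4 1; 0 0 0 0 0 0.6 1; 0 0 0 0 0 0.7 1; 0 0 0 0 0 0.7 1"
}}

```text
time: 15.1
tool_pos: [533.4, 93.7, 126.0]
tcp_rot: [180.0, -0.0, -99.2]
ft_force: [0.2, -0.6, -0.6]
finger_gap: 18.5
```

{"name": "apply_moves", "arguments": {
  "targets": "0 0 0 0 0 0.2 1; 0 0 0 0 0 0.4 1; 0 0 0 0 0 0.6 1; 0 0 0 0 0 0.8 1; 0 0 0 0 0 1 1"
}}

```text
time: 15.6
tool_pos: [533.5, 93.7, 116.1]
tcp_rot: [180.0, -0.0, -99.2]
ft_force: [-0.8, 0.0, -0.7]
finger_gap: 18.3
```

{"name": "apply_moves", "arguments": {
  "targets": "0 0 0 0 0 0.3 1; 0 0 0 0 0 0.6 1; 0 0 0 0 0 0.9 1; 0 0 0 0 0 1.2 1; 0 0 0 0 0 1.3 1"
}}

```text
time: 16.1
tool_pos: [533.3, 93.6, 102.7]
tcp_rot: [180.0, -0.0, -99.2]
ft_force: [0.2, 0.4, -1.0]
finger_gap: 19.1
```

{"name": "apply_moves", "arguments": {
  "targets": "0 0 0 0 0 0.2 1; 0 0 0 0 0 0.5 1; 0 0 0 0 0 0.8 1; 0 0 0 0 0 1.1 1; 0 0 0 0 0 1.3 1"
}}

```text
time: 16.6
tool_pos: [533.4, 93.7, 89.9]
tcp_rot: [180.0, -0.0, -99.2]
ft_force: [-0.8, 0.1, -1.0]
finger_gap: 19.0
```

{"name": "apply_moves", "arguments": {
  "targets": "0 0 0 0 0 0.15 1; 0 0 0 0 0 0.3 1; 0 0 0 0 0 0.45 1; 0 0 0 0 0 0.55 1; 0 0 0 0 0 0.6 1"
}}

```text
time: 17.1
tool_pos: [533.5, 93.7, 84.2]
tcp_rot: [180.0, -0.0, -99.2]
ft_force: [0.2, -0.2, -0.4]
finger_gap: 18.7
```

{"name": "apply_moves", "arguments": {
  "targets": "0 0 0 0 0 0.05 1; 0 0 0 0 0 0.1 1; 0 0 0 0 0 0.15 1; 0 0 0 0 0 0.2 1; 0 0 0 0 0 0.2 1"
}}

```text
time: 17.6
tool_pos: [533.5, 93.7, 82.2]
tcp_rot: [180.0, 0.0, -99.2]
ft_force: [0.8, -0.6, -1.0]
finger_gap: 18.6
```

{"name": "apply_moves", "arguments": {
  "targets": "0 0 0 0 0 0.05 1; 0 0 0 0 0 0.1 1; 0 0 0 0 0 0.1 1; 0 0 0 0 0 0.15 1; 0 0 0 0 0 0.15 1"
}}

```text
time: 18.1
tool_pos: [533.6, 93.7, 81.5]
tcp_rot: [-180.0, 0.0, -99.2]
ft_force: [-3.9, -0.5, 6.5]
finger_gap: 19.0
```

Contact at exactly the expected home height (TCP z 81.5, 6.5 N). I'm giving a slight extra press, then releasing, rising and checking.

{"name": "apply_moves", "arguments": {
  "targets": "0 0 0 0 0 0.05 1; 0 0 0 0 0 0.05 1; 0 0 0 0 0 0 2.5; 0 0 0 0 0 0 5; 0 0 0 0 0 0 6.5"
}}

```text
time: 18.6
tool_pos: [533.5, 93.7, 80.6]
tcp_rot: [180.0, -0.0, -99.2]
ft_force: [-0.8, 0.4, 0.5]
finger_gap: 53.1
```

{"name": "apply_moves", "arguments": {
  "targets": "0 0 0 0 0 0 8.5; 0 0 0 0 0 -1.5 8.5; 0 0 0 0 0 -4 8.5; 0 0 0 0 0 -7 8.5; 0 0 0 0 0 -10 8.5"
}}

```text
time: 19.1
tool_pos: [533.5, 93.7, 182.8]
tcp_rot: [-180.0, 0.0, -99.2]
ft_force: [0.6, 0.3, 0.2]
finger_gap: 84.9
```

{"name": "apply_moves", "arguments": {
  "targets": "0 0 0 0 1.5 0 8.5; 0 0 0 0 3.5 0 8.5; 0 0 0 0 5.1 0 8.5; 0 0 0 0 5.1 0 8.5; 0 0 0 0 5.1 0 8.5"
}}

```text
time: 19.6
tool_pos: [483.8, 101.9, 181.9]
tcp_rot: [-179.9, 0.0, -99.2]
ft_force: [0.1, -0.0, -0.4]
finger_gap: 84.8
```

Run:
```python
from h import *
p=np.load("clamp2.npy")
s=sense();print(s["tool_pos"],s["tcp_rot"],s["ft_force"],s["finger_gap"])
w=snapshot("wrist")[:,:,::-1].copy();si=snapshot("side")[:,:,::-1].copy()
for P,n in [(C2W(p,(-55,0),70),"collar under"),(C2W(p,(-55,0),116),"knob top")]: print(n,"wrist(800)",proj("wrist",P,s)*1.5625,"side",proj("side",P))
for d in place_of("wrist","green_pin_collar")[:1]+place_of("side","green_pin_collar")[:1]: print(d)
cv2.imwrite("pics/h.png",np.hstack([cv2.resize(w,(520,390)),cv2.resize(si[150:250,215:315],(280,390))]))
print(shift(s,C2W(p,(-105.5,0),68),np.degrees(p[2])-90))
```

```text
[483.82240064 101.90568568 181.89617692] [-1.79895281e+02  2.35355327e-02 -9.92203537e+01] [ 0.14016928 -0.00921635 -0.38761864] 84.76391816545188
collar under wrist(800) [[213.51389447 397.75163929]] side [[207.65949482 262.58673102]]
knob top wrist(800) [[220.26262351 397.8610595 ]] side [[194.42031155 263.1760164 ]]
{'at': [139.7, 252.9], 'confidence': 0.65}
{'at': [212.1, 260.7], 'confidence': 0.57}
[[-0.01, 0.12, 11.39], [-0.002, 0.0, -0.001]]
```

View pics/h.png

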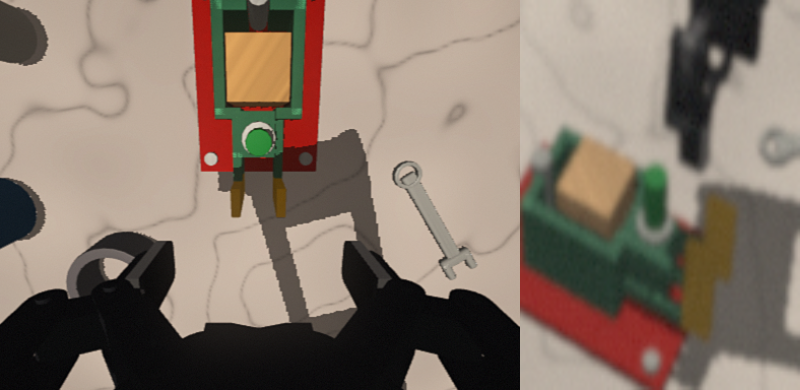

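The pin is seated upright with its collar on the lug (knob at (258,138)). The ears, at (237,197) and (279,197), are centred between the open fingers. I'll descend and squeeze.

{"name": "apply_moves", "arguments": {
  "targets": "0 0 0 0 0.1 3 8.5; 0 0 0 0 0.1 6 8.5; 0 0 0 0 0.1 9 8.5; 0 0 0 0 0.1 11 8.5; 0 0 0 0 0.1 11.5 8.5",
  "force": 40
}}

```text
time: 20.3
tool_pos: [480.2, 101.6, 62.8]
tcp_rot: [179.7, -0.1, -99.2]
ft_force: [-0.9, 0.3, -0.3]
finger_gap: 85.0
```

{"name": "apply_moves", "arguments": {
  "targets": "0 0 0 0 0 0 7.5; 0 0 0 0 0 0 6.5; 0 0 0 0 0 0 5.8; 0 0 0 0 0 0 5.2; 0 0 0 0 0 0 4.8"
}}

```text
time: 20.8
tool_pos: [482.8, 102.1, 66.6]
tcp_rot: [-179.9, 0.0, -99.2]
ft_force: [0.6, -0.1, -0.2]
finger_gap: 48.0
```

{"name": "apply_moves", "arguments": {
  "targets": "0 0 0 0 0 0 4.4; 0 0 0 0 0 0 4; 0 0 0 0 0 0 3.5; 0 0 0 0 0 0 3.5; 0 0 0 0 0 0 3.5"
}}

```text
time: 21.3
tool_pos: [482.8, 102.3, 66.7]
tcp_rot: [-179.9, 0.0, -99.2]
ft_force: [-1.8, 1.5, 5.6]
finger_gap: 45.2
```

Run:
```python
from h import *
s=sense();print(s["time"],s["tool_pos"],s["tcp_rot"],s["ft_force"],s["wrist_torque"],s["finger_gap"])
w=snapshot("wrist")[:,:,::-1];si=snapshot("scene")[:,:,::-1]
cv2.imwrite("pics/i.png",np.hstack([cv2.resize(w,(400,300)),cv2.resize(si[80:260,130:370],(400,300))]))
```

```text
21.3 [482.78317325 102.30726421  66.72384734] [-1.79934108e+02  3.87376287e-02 -9.92348988e+01] [-1.76818664  1.46648038  5.58335072] [ 0.1204887   0.27722363 -0.05869374] 45.1962281261203
```

View pics/i.png

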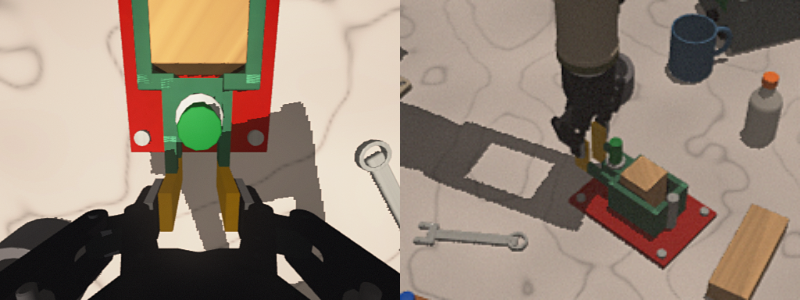

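Both pads clasp the ears from outside, the gap reads 45.2 mm (46 nominal; the 20 mm knob also read about 1 mm low), and the pin is seated. Holding once more, then handing in.

{"name": "apply_moves", "arguments": {
  "targets": "0 0 0 0 0 0 3.5; 0 0 0 0 0 0 3.5; 0 0 0 0 0 0 3.5; 0 0 0 0 0 0 3.5; 0 0 0 0 0 0 3.5"
}}

```text
time: 21.9
tool_pos: [482.8, 102.3, 66.7]
tcp_rot: [-179.9, 0.0, -99.2]
ft_force: [-1.7, 1.4, 5.2]
finger_gap: 45.3
```

```bash
python3 -c "
from h import *
s=sense();print(s['ft_force'],s['finger_gap'],hand_in())"
```

```text
the job is handed in; nothing more can be done
[-1.65703385  1.40506995  5.20740739] 45.306444586383954 None
```

I swung the clamp shut, pushed the green pin home in the lug holes, and handed in at about 22 s with the gripper still squeezing both yellow ears from outside at a 40 N grip setting.

- **Clamp:** it met its stop at the position I had worked out, with about 7 N on the closed fingers.
- **Pin:** it went in with almost no resistance. Its collar met the top lug at the expected height (TCP at z = 81.5 mm, 6.5 N), and the pictures after release show it upright and seated.
- **Ears:** the final pictures show both pads on the outer faces. The gap read 45.3 mm against the nominal 46 mm. The gripper also read about 1 mm low on the 20 mm knob, so I take that as sensor offset. Wrist force was steady at about 5 N.
- **Bystanders:** nothing touched them as far as the forces and pictures showed. The red and blue pins stayed in the rack, though I took no dedicated last picture of it.

Some network readings were off by several millimetres, mainly the clamp origin and the rack pins. One scene reading of the green pin's collar was plainly wrong. I corrected the clamp pose from the plate corners and the green pin from its own outline in the pictures.

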